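Hold the spring tester's slide at the red mark

TASK

Start the bench spring tester: on its console press the green key fully down, then the yellow key, one at a time, and never press the red one. Then take the blue handle and pull the spring-return slide out until its black pointer stands over the red marker on the scale, and finish while still holding it there against the spring. Leave the marker and the other things lying on the bench where they are.

Things in the scene. Friction and masses are not known exactly. Their poses are not given: they have to be found in the camera images.
- tester: Fixed spring tester, green plate 340 (x) x 200 (y) x 12 mm. Origin: centre of its underside, on the bench; z up; -x, roughly towards the robot, is the way the slide pulls out. Grey spring housing at x = 70 to 165 mm, 90 mm wide, 103 mm tall with its dial; end block at x = -160 mm, 58 mm tall; scale bar at y = -62 to -98 mm, 40 mm tall. Tester and console may swap sides; each is turned a little.
- draw_slide (a joint): How far the slide is pulled out along the tester's -x, m: 0 home against the housing, 0.12 at its end stop. A spring pulls it home: about 4 N at 0 rising by 1.3 N per 10 mm (16 N at 0.09). It goes back by itself if released.
- handle (a point): Blue cross-bar on the slide: 16 mm thick along the tester's x, 80 mm long along its y, 24 mm tall. The point: centre of the bar, 95 mm above the bench, at the tester's x = y = 0 when home; axes as the tester's. Its post stands on the slide block (50 x 85 mm, top at 50 mm). When home the housing is 62 mm behind the bar. Can be gripped from above, a finger before and a finger behind the bar.
- pointer (a point): Tip of the slide's black pointer, 3 mm wide, which sticks out from the slide block to the tester's -y side, over the scale; moves with the slide; same tester x as the handle's centre. 47 mm above the work surface.
- mark (a point): Middle of the red marker, a strip 10 mm wide along the tester's x, top 43 mm above the bench, under the pointer's path; axes as the tester's. The pointer is on the mark when its tip is over the strip: within 5 mm of this point along the tester's x. It stands 45 to 90 mm out from the home pointer, different each time, clamped to the scale.
- console: Fixed grey key console 160 (x) x 220 (y) x 45 mm with a black display strip along its +x side (62 mm high, x = 30 to 75 mm). Three round keys stand in a row along its y, at x = -25 mm, 60 mm apart, their colours in any order. Origin: centre of its underside, on the bench.
- key_green (a joint): Travel of the green key, m: 0 up, 0.006 fully down; springs back. About 1.5 N starts it moving and 5 N holds it fully down; it counts as pressed beyond 0.004.
- key_green_top (a point): Centre of the top face of the green round key (start), 32 mm diameter, standing 10 mm above its 48 mm black collar; top 67 mm above the work surface when up. Pressed straight down.
- key_yellow (a joint): Travel of the yellow key, m: 0 up, 0.006 fully down; springs back. About 1.5 N starts it moving and 5 N holds it fully down; it counts as pressed beyond 0.004.
- key_yellow_top (a point): Centre of the top face of the yellow round key (zero), 32 mm diameter, standing 10 mm above its 48 mm black collar; top 67 mm above the work surface when up. Pressed straight down.
- key_red (a joint): Travel of the red key, m: 0 up, 0.006 fully down; springs back. About 1.5 N starts it moving and 5 N holds it fully down; it counts as pressed beyond 0.004.
- key_red_top (a point): Centre of the top face of the red round key (stop, not to be pressed), 32 mm diameter, standing 10 mm above its 48 mm black collar; top 67 mm above the work surface when up. Pressed straight down.
- hammer: Loose bystander: hammer with brown wooden handle, 260 mm long, lying flat. Origin under its middle, x along the handle towards the head.
- screwdriver: Loose bystander: screwdriver with orange handle, 200 mm long, 26 mm thick, lying between the tester and the console. Origin under its middle, x towards the blade.
- wrench: Loose bystander: spanner, 180 mm long, lying flat. Origin under its middle, x along it.
- glue: Loose bystander: white glue bottle, 52 mm diameter, 120 mm tall, standing. Origin at the centre of its underside.
- tape_roll: Loose bystander: roll of pale tape, 90 mm diameter, 24 mm high, lying flat. Origin at the centre of its underside.
- offcut: Loose bystander: wood block 90 x 50 x 30 mm. Origin at the centre of its underside.
- bolt: Loose bystander: steel bolt, 45 mm tall, 24 mm head, standing head-down on the tester's base plate, beside the slide, on the other side from the scale. Origin at the centre of its underside.

How it is judged:
By the outcome, as a careful person would: the job done as asked, in the order asked, and still so for the second after the job is handed in, while the arm keeps its last pose, push and grip.
It also fails if it takes over 54 s, if anything falls off the work surface, if the arm or the gripper's body presses on something with over 40 N, if the wrist force passes 120 N, or if a joint passes its speed limit or range.

ROBOT

A 7-joint arm with a two-finger parallel gripper is mounted at the origin on the work surface. World frame = base frame: x ahead of the robot, y to its left, z up, the work surface at z = 0. Lengths are in m, angles in rad, forces in N, time in s.
With the tool pointing down it reaches from about 0.425 to 0.875 m from the base axis. Payload 4.7 kg.
Tool frame: the origin (TCP) lies on the centre line of the jaws, within the pads' length; the fingertips stand 14 mm ahead of it and the grasp point (between the pads) lies 5 mm behind it; z points along the fingers, y is the line along which they close (so a half turn about z gives the same grasp; the last joint's range is limited). The gripper opens to 87 mm and grips with 3 to 60 N. Pads are 19 mm wide; open, the fingers measure 117 mm over their backs; the gripper's body (75 mm by 190 mm) begins 51 mm behind the grasp point.
Start: joints at [1.208, 0.321, -0.07, 1.45, 0.023, 1.371, -0.057], TCP at [0.239, -0.604, 0.237] pointing down, gripper open.
Joint ranges: [-2.86, 2.86], [-0.3, 2.09], [-1.38, 1.24], [0.06, 2.45], [-1.56, 4.7], [0.09, 2.05], [-2.69, 2.69]. Speed limits (rad/s): [2.57, 2.57, 3.14, 3.14, 3.14, 3.14, 3.14].

INTERFACE

Orientations are given as a rotation vector (axis times angle).
In Python, from bench import ctrl gives the robot as it stands.
- The arm moves only by the tool send_rows, never from a script. Its argument "steps" is a list of rows, each an object of numbers: "tx", "ty", "tz": the shift along the tool's x, y, z in units of 60 mm (1.0 is 60 mm); "turn": the turn about the tool's z in units of 8 degrees (1.0 is 8 degrees); "grip": the opening, from 0 (shut) to 1 (fully open). A call has 1 to 12 rows; each row shifts and turns the commanded pose from where the row before left it, along the tool's axes as they then stand; what a row does not reach is not made up. A row lasts 1/8 s, in which the tool goes at most 62.5 mm and 10.7 degrees, less where a joint would pass 70% of its speed; a pose out of reach is approached as far as the arm can. A call is refused whole if a number of a shift passes 1 or a number of a turn 1, either way. A call with a gripper value outside its range is refused whole. The fingers move at their own pace and stop on an object; "newtons" is the grip in N (left out, the last holds). Time passes only in rows, so rows that do not move let the fingers close. It gives the time, the measured TCP pose, the force, the opening and the grip force at its end, in the units of the state.
- ctrl.get_state(): the state, without advancing time (a new reading comes with each control period).
- ctrl.get_image(name): name is "scene" or "top"; returns a dict with "pixels" (384x512x3 uint8, red, green, blue), "K" (3x3 intrinsics, pixels), "dist" ([k1, k2, p1, p2, k3] as OpenCV has them; the pictures are not rectified), "cam_to_world" (4x4, takes a point from camera to world coordinates). Camera axes: x right, y down, z forward; pixel columns grow to the right and rows downward; lengths in m; the calibration is good to about 2 mm. A picture is of the moment at which its call begins. There is no depth.
- ctrl.close_job(): hands the job in; it is judged then, once.
The state is a dict: "time": time; "joint_positions": joint angles; "qd": joint speeds; "joint_torque": joint torques, N m; "position": TCP position; "tool_rot": TCP orientation; "ft_force": force on the tool from outside, world axes, zero at the start; "torque": the same for the moment, N m; "grip_width": opening from 0.0 (shut) to 1.0 (fully open); "grip_force": force on a finger pad.
Only numpy, scipy, OpenCV 4.12 (cv2) and the standard library are available. Lean on these libraries where they do the work, as an engineer would, in place of code of your own. Each camera call takes 0.05 s, during which the arm holds its last target. There are 200 camera calls.

## Working session

There is one attempt and no reset: what is moved stays moved. The work goes in short steps, Python scripts to look and compute and a tool call to move; the robot and the scene stay as the last step left them, time stands still between calls to the robot, and variables do not carry over. Pictures are saved under pics/ and viewed, at most 10 in all, crops included, and the job is handed in when it is done.

Besides the shell and the picture viewer there is one more tool, called after ">>>" as name([rows], argument=value, ...), one row to a line, values as JSON. send_rows: Moves the arm, as the interface text tells. Its arguments: {"type":"object","properties":{"steps":{"type":"array"},"newtons":{"type":"number"}},"required":["steps"]}

```bash
mkdir -p pics
python3 - <<'E'
from bench import ctrl
import cv2,pickle
d={}
for n in("scene","top"):
    im=ctrl.get_image(n); d[n]=im
    cv2.imwrite(f"pics/{n}0.png",im["pixels"][:,:,::-1])
    print(n,im["K"],im["dist"],im["cam_to_world"])
pickle.dump(d,open("d0.pkl","wb"))
s=ctrl.get_state();print(s)
E
```

```text
scene [[384.82990695   0.         248.63486213]
 [  0.         384.82990695 191.48571348]
 [  0.           0.           1.        ]] [-0.02305448  0.          0.          0.          0.        ] [[ 0.65414238  0.42506453 -0.625634    1.29987986]
 [ 0.75628575 -0.38002226  0.53255511 -0.59230816]
 [-0.01138456 -0.82152494 -0.57005891  0.75109493]
 [ 0.          0.          0.          1.        ]]
top [[413.78604007   0.         247.63584797]
 [  0.         413.78604007 189.70154952]
 [  0.           0.           1.        ]] [-0.10681937  0.          0.          0.          0.        ] [[-0.01521649 -0.98676235  0.1614575   0.36187971]
 [-0.9996969   0.01813951  0.01664529 -0.00226017]
 [-0.01935371 -0.16115528 -0.98673928  1.3038967 ]
 [ 0.          0.          0.          1.        ]]
{'time': 0.1, 'joint_positions': array([ 1.20807092,  0.32176345, -0.07009695,  1.45158432,  0.02261805,
        1.37080427, -0.05687065]), 'qd': array([-0.00110762, -0.00210497,  0.00211808, -0.00231108, -0.00029536,
       -0.00091997, -0.00026809]), 'joint_torque': array([ 1.01475653e-04, -4.92572021e+01, -4.05946244e-01, -3.13399494e+01,
       -6.44566328e-02,  3.94958979e-02,  6.88272530e-05]), 'position': array([ 0.23895799, -0.60395753,  0.23554578]), 'tool_rot': array([-3.08428675e+00, -5.88211149e-01,  6.87979408e-04]), 'ft_force': array([0.79509476, 0.34855298, 0.12707645]), 'torque': array([ 0.02879567, -0.06087799, -0.00436068]), 'grip_force': 0.0, 'grip_width': 1.0021314519300495}
```

View pics/scene0.png

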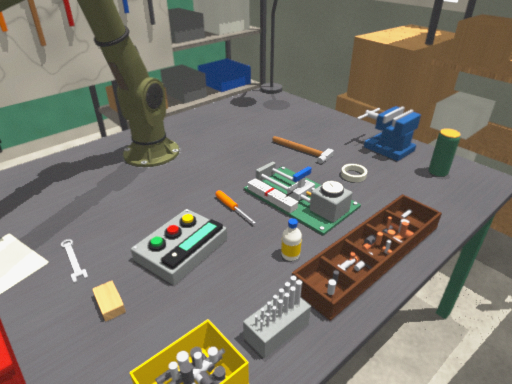

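View pics/top0.png

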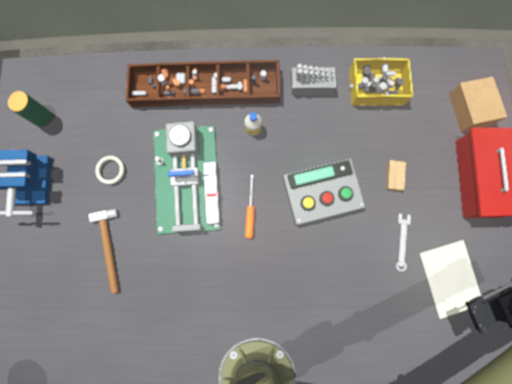

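The tester is on the left: in the top view the blue handle is at about (182,173) and the red marker at about (211,194). The console is on the right, with yellow at (308,203), red at (327,198) and green at (346,193). The screwdriver lies between them and the glue bottle is at (253,124).

```bash
cat > h.py <<'E'
import cv2,numpy as np,pickle
def ray(im,p):
    u=cv2.undistortPoints(np.array([[p]],float),im["K"],np.array(im["dist"]))[0,0]
    T=im["cam_to_world"]; return T[:3,3],T[:3,:3]@np.r_[u,1]
def plane(im,p,z):
    o,d=ray(im,p); return o+d*(z-o[2])/d[2]
def tri(a,pa,b,pb):
    (o,d),(q,e)=ray(a,pa),ray(b,pb)
    s=np.linalg.lstsq(np.c_[d,-e],q-o,rcond=None)[0]
    A,B=o+d*s[0],q+e*s[1]; return (A+B)/2,np.linalg.norm(A-B)
R={"green":(45,85,120,60),"yellow":(22,35,130,100),"blue":(100,130,120,80),"red":(174,6,130,90),"plate":(60,90,60,40)}
def blobs(im,c,box,amin=8):
    h=cv2.cvtColor(im["pixels"],cv2.COLOR_RGB2HSV); l,u,s,v=R[c]
    H=h[...,0]; m=((H>=l)&(H<=u)) if l<u else ((H>=l)|(H<=u))
    m=(m&(h[...,1]>s)&(h[...,2]>v)).astype(np.uint8)
    x0,y0,x1,y1=box; k=np.zeros_like(m); k[y0:y1,x0:x1]=m[y0:y1,x0:x1]
    n,_,st,ce=cv2.connectedComponentsWithStats(k)
    return [(ce[i].round(2),st[i].tolist()) for i in range(1,n) if st[i,4]>=amin],k
E
python3 - <<'E'
from h import *
d=pickle.load(open("d0.pkl","rb"))
con={"top":(284,155,366,225),"scene":(130,205,230,280)}
tes={"top":(150,120,222,236),"scene":(240,155,362,232)}
for n in d:
    for c in("green","yellow","red"):
        for ce,st in blobs(d[n],c,con[n])[0]: print(n,"con",c,ce,st,plane(d[n],ce,.067).round(4))
    for c,z in(("blue",.107),("red",.043)):
        for ce,st in blobs(d[n],c,tes[n],4)[0]: print(n,"tes",c,ce,st,plane(d[n],ce,z).round(4))
    b,k=blobs(d[n],"plate",tes[n],50)
    p=cv2.findNonZero(k); r=cv2.minAreaRect(p); bx=cv2.boxPoints(r)
    print(n,"plate",[(q.round(1).tolist(),plane(d[n],q,.012)[:2].round(4).tolist()) for q in bx])
t=d["top"]["pixels"][115:240,145:230,::-1]; s=d["scene"]["pixels"][155:230,240:365,::-1]
t=cv2.resize(t,None,fx=4.8,fy=4.8,interpolation=cv2.INTER_CUBIC); cv2.imwrite("pics/tc.png",t)
cv2.imwrite("pics/sc.png",cv2.resize(s,None,fx=6.4,fy=6.4,interpolation=cv2.INTER_CUBIC))
E
```

```text
scene con green [196.68 236.5 ] [179, 223, 37, 28, 92] [ 0.6162 -0.1951  0.067 ]
scene con green [156.25 241.28] [150, 237, 13, 10, 100] [ 0.5609 -0.2863  0.067 ]
scene con yellow [187.43 218.18] [182, 214, 12, 9, 87] [ 0.5338 -0.1702  0.067 ]
scene con red [172.6  229.14] [167, 225, 12, 9, 90] [ 0.5471 -0.2275  0.067 ]
scene tes blue [301.57 173.58] [293, 166, 18, 16, 147] [0.6292 0.1978 0.107 ]
scene tes blue [292.56 222.4 ] [288, 218, 10, 10, 81] [0.7777 0.0023 0.107 ]
scene tes red [268.47 191.  ] [265, 188, 9, 8, 19] [0.5634 0.1188 0.043 ]
scene plate [([240.5, 194.10000610351562], [0.4823, 0.068]), ([259.70001220703125, 154.89999389648438], [0.328, 0.2943]), ([360.3999938964844, 204.10000610351562], [0.7813, 0.3189]), ([341.29998779296875, 243.3000030517578], [0.8561, 0.125])]
top con green [347.58 192.25] [344, 189, 7, 9, 36] [ 0.5509 -0.2842  0.067 ]
top con yellow [310.26 202.26] [305, 198, 9, 10, 31] [ 0.5225 -0.1695  0.067 ]
top con red [327.05 197.54] [322, 193, 11, 10, 85] [ 0.5359 -0.2209  0.067 ]
top tes blue [179.3  173.27] [168, 171, 25, 5, 86] [0.6109 0.2201 0.107 ]
top plate [([151.60000610351562, 128.8000030517578], [0.7818, 0.3319]), ([213.8000030517578, 125.5], [0.7874, 0.1268]), ([219.1999969482422, 230.10000610351562], [0.447, 0.1102]), ([157.10000610351562, 233.39999389648438], [0.4395, 0.3063])]
```

View pics/tc.png

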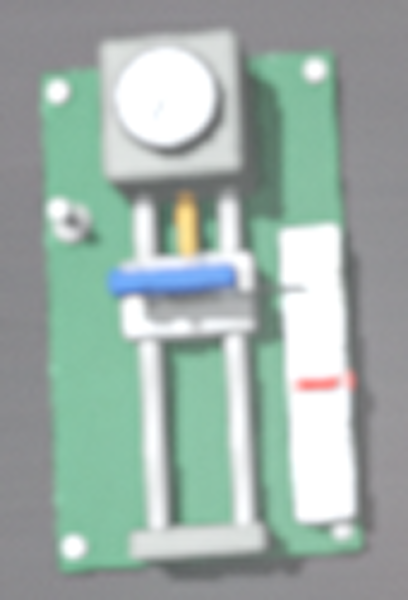

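View pics/sc.png

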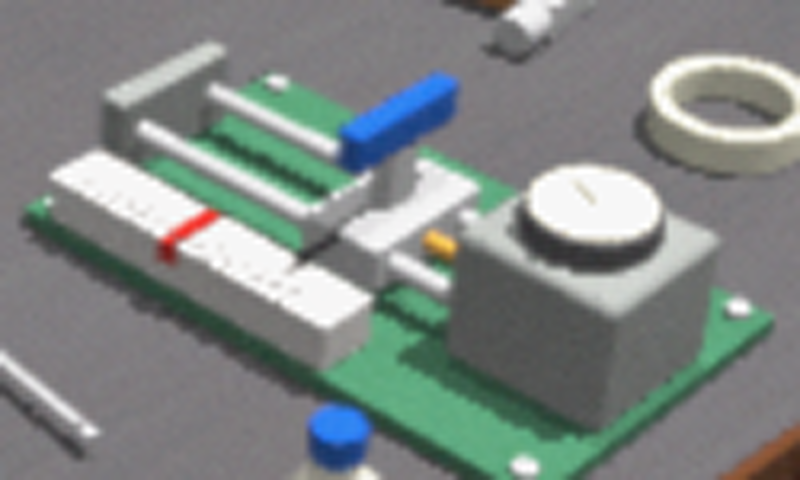

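The top crop shows the pointer tip at crop (304,289), the marker at (318,384) and the bolt at (70,220). The slide is home and everything is visible. Next I'll refine with the plate rectangle in world coordinates and by triangulation.

```bash
cat >> h.py <<'E'
def w2l(p,o,yaw):
    c,s=np.cos(yaw),np.sin(yaw); return np.array([[c,s],[-s,c]])@(np.array(p)[:2]-o)
E
python3 - <<'E'
from h import *
d=pickle.load(open("d0.pkl","rb")); T,S=d["top"],d["scene"]
R.update(green=(40,90,90,40),yellow=(20,38,110,60),red=(172,8,90,60),blue=(98,130,90,50))
con={"top":(296,182,358,216),"scene":(145,210,202,250)}
for c in("green","yellow","red"):
    P=[max(blobs(d[n],c,con[n])[0],key=lambda b:b[1][4]) for n in("top","scene")]
    print(c,[(p[0],p[1][4]) for p in P],tri(T,P[0][0],S,P[1][0]),plane(T,P[0][0],.067)[:2],plane(S,P[1][0],.067)[:2])
_,k=blobs(T,"plate",(150,120,225,236)); k=cv2.morphologyEx(k,cv2.MORPH_OPEN,np.ones((3,3),np.uint8))
w=np.array([plane(T,p[0],.012)[:2] for p in cv2.findNonZero(k)],np.float32)
r=cv2.minAreaRect(w); print("plate",r)
o=np.array(r[0]);a=r[2]; yaw=np.deg2rad((a+45)%90-45);print(o,np.rad2deg(yaw))
top=lambda x,y:(145+(x+.5)/4.8-.5,115+(y+.5)/4.8-.5); sc=lambda x,y:(240+(x+.5)/6.4-.5,155+(y+.5)/6.4-.5)
for nm,p,q,z in(("mark",top(318,384),sc(191,233),.043),("tip",top(304,289),sc(303,257),.047)):
    for lab,W in(("top",plane(T,p,z)),("scene",plane(S,q,z)),("tri",tri(T,p,S,q)[0])): print(nm,lab,W.round(4),w2l(W,o,yaw).round(4))
B=[max(blobs(d[n],"blue",b)[0],key=lambda b:b[1][4]) for n,b in(("top",(160,160,200,185)),("scene",(285,160,318,185)))]
W,e=tri(T,B[0][0],S,B[1][0]);print("handle",B,W,e,w2l(W,o,yaw), plane(T,B[0][0],.1),plane(S,B[1][0],.1))
for x,y,n in((57,92,"a"),(315,71,"b"),(73,547,"c"),(343,530,"d")): print("screw",plane(T,top(x,y),.016)[:2])
E
```

```text
green [(array([345.99, 192.73]), 95), (array([191.53, 240.22]), 238)] (array([ 0.57661367, -0.24272907,  0.05468286]), np.float64(0.09296517197778728)) [ 0.54949379 -0.27929039] [ 0.61943246 -0.21382768]
yellow [(array([308.08, 202.25]), 99), (array([187.36, 218.33]), 91)] (array([ 0.52367465, -0.16450598,  0.05740067]), np.float64(0.0007473216575743482)) [ 0.52261645 -0.16293635] [ 0.5342085  -0.17073175]
red [(array([327.02, 197.55]), 105), (array([172.45, 229.42]), 101)] (array([ 0.53708767, -0.22286806,  0.05706226]), np.float64(0.0006294310364344797)) [ 0.53584191 -0.22083501] [ 0.54782815 -0.22841265]
plate ((0.6135622262954712, 0.2174268364906311), (0.3391546607017517, 0.1980782151222229), 2.9339044094085693)
[0.61356223 0.21742684] 2.9339044094085693
mark top [0.5549 0.1329 0.043 ] [-0.0629 -0.0814]
mark scene [0.5654 0.1211 0.043 ] [-0.0531 -0.0937]
mark tri [0.5555 0.1328 0.0329] [-0.0623 -0.0816]
tip top [0.6167 0.1415 0.047 ] [-0.0008 -0.076 ]
tip scene [0.6216 0.144  0.047 ] [ 0.0043 -0.0737]
tip tri [0.6187 0.1437 0.045 ] [ 0.0013 -0.0739]
handle [(array([179.86, 173.14]), [167, 171, 27, 6, 116]), (array([301.76, 173.45]), [293, 166, 19, 16, 157])] [0.61334436 0.21995241 0.09132493] 0.00347625126336032 [-8.83114315e-05  2.53341594e-03] [0.61270732 0.21972405 0.1       ] [0.62178495 0.20744418 0.1       ]
screw [0.76304503 0.31420084]
screw [0.7732704  0.13793094]
screw [0.45415286 0.29689783]
screw [0.46278754 0.1196712 ]
```

Top-view checks:
- The plate measures 339 x 198 mm, against 340 x 200.
- Key spacing is 60.0 and 59.4 mm.
- The pointer and handle lie at tester x≈0 with yaw 2.9°.
- The mark is at x≈-0.063, inside 45–90 mm.

Scene blobs include the objects' sides, so I trust the top view. I'll go above the green key with the fingers shut.

>>> send_rows([
  {"tx": 0.4,"ty": -0.18,"grip": 0},
  {"tx": 0.7,"ty": -0.32,"grip": 0},
  {"tx": 0.7,"ty": -0.32,"grip": 0},
  {"tx": 0.7,"ty": -0.32,"grip": 0},
  {"tx": 0.7,"ty": -0.32,"grip": 0},
  {"tx": 0.7,"ty": -0.32,"grip": 0},
  {"tx": 0.7,"ty": -0.32,"grip": 0},
  {"tx": 0.7,"ty": -0.32,"grip": 0},
  {"tx": 0.7,"ty": -0.32,"grip": 0},
  {"tx": 0.5,"ty": -0.23,"grip": 0},
  {"tx": 0.3,"ty": -0.1,"grip": 0},
  {"grip": 0},
], newtons=20)

```text
validation failed for argument at $.st...
```

>>> send_rows([
  {"tz": 0.4,"grip": 0},
  {"tz": 0.5,"grip": 0},
  {"tz": 0.5,"grip": 0},
  {"tz": 0.3,"grip": 0},
  {"grip": 0},
  {"grip": 0},
  {"grip": 0},
])

```text
validation failed for argument at $.st...
```

>>> send_rows([
  {"tx": 0.4,"ty": -0.18,"tz": 0,"turn": 0,"grip": 0},
  {"tx": 0.7,"ty": -0.32,"tz": 0,"turn": 0,"grip": 0},
  {"tx": 0.7,"ty": -0.32,"tz": 0,"turn": 0,"grip": 0},
  {"tx": 0.7,"ty": -0.32,"tz": 0,"turn": 0,"grip": 0},
  {"tx": 0.7,"ty": -0.32,"tz": 0,"turn": 0,"grip": 0},
  {"tx": 0.7,"ty": -0.32,"tz": 0,"turn": 0,"grip": 0},
  {"tx": 0.7,"ty": -0.32,"tz": 0,"turn": 0,"grip": 0},
  {"tx": 0.7,"ty": -0.32,"tz": 0,"turn": 0,"grip": 0},
  {"tx": 0.7,"ty": -0.32,"tz": 0,"turn": 0,"grip": 0},
  {"tx": 0.5,"ty": -0.23,"tz": 0,"turn": 0,"grip": 0},
  {"tx": 0.3,"ty": -0.1,"tz": 0,"turn": 0,"grip": 0},
  {"tx": 0,"ty": 0,"tz": 0,"turn": 0,"grip": 0},
], newtons=20)

```text
time: 1.6
position: [0.5513, -0.2822, 0.2361]
tool_rot: [-3.085, -0.592, 0.001]
ft_force: [0.2, 0.0, -0.2]
grip_width: 0.004
grip_force: 0.0
```

>>> send_rows([
  {"tx": 0,"ty": -0.06,"tz": 0.4,"turn": 0,"grip": 0},
  {"tx": 0,"ty": 0,"tz": 0.6,"turn": 0,"grip": 0},
  {"tx": 0,"ty": 0,"tz": 0.6,"turn": 0,"grip": 0},
  {"tx": 0,"ty": 0,"tz": 0.5,"turn": 0,"grip": 0},
  {"tx": 0,"ty": 0,"tz": 0.25,"turn": 0,"grip": 0},
  {"tx": 0,"ty": 0,"tz": 0,"turn": 0,"grip": 0},
  {"tx": 0,"ty": 0,"tz": 0,"turn": 0,"grip": 0},
])

```text
time: 2.48
position: [0.5501, -0.2806, 0.097]
tool_rot: [3.085, 0.587, 0.003]
ft_force: [0.8, 0.0, 0.5]
grip_width: 0.008
grip_force: 0.0
```

Run:
```python
from h import *
from bench import ctrl
a=ctrl.get_image("scene")["pixels"][180:280,125:235,::-1]; b=ctrl.get_image("top")["pixels"][145:230,280:380,::-1]
f=lambda i:cv2.resize(i,(400,360),interpolation=cv2.INTER_CUBIC)
cv2.imwrite("pics/g1.png",np.hstack([f(a),f(b)]));print(ctrl.get_state()["position"])
```

```text
[ 0.55031587 -0.28024597  0.09717304]
```

View pics/g1.png

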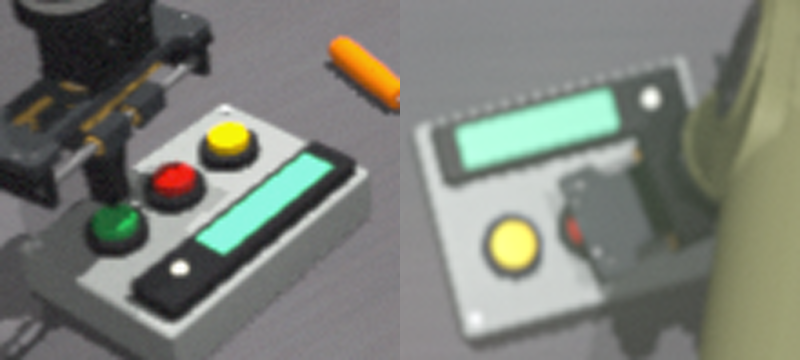

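The fingers stand 16 mm above the green key's middle (left panel, about (115,225)), clear of red. I'll press in small steps.

>>> send_rows([
  {"tx": 0,"ty": 0,"tz": 0.2,"turn": 0,"grip": 0},
  {"tx": 0,"ty": 0,"tz": 0.07,"turn": 0,"grip": 0},
  {"tx": 0,"ty": 0,"tz": 0.07,"turn": 0,"grip": 0},
  {"tx": 0,"ty": 0,"tz": 0.03,"turn": 0,"grip": 0},
  {"tx": 0,"ty": 0,"tz": 0,"turn": 0,"grip": 0},
  {"tx": 0,"ty": 0,"tz": 0,"turn": 0,"grip": 0},
])

```text
time: 3.32
position: [0.5494, -0.2797, 0.0753]
tool_rot: [3.086, 0.588, -0.001]
ft_force: [-4.3, 2.2, 12.7]
grip_width: 0.001
grip_force: 6.4
```

Green is fully down (12.7 N, fingertip at 61 mm). Next I'll lift and move over yellow.

>>> send_rows([
  {"tx": 0,"ty": 0,"tz": -0.3,"turn": 0,"grip": 0},
  {"tx": 0,"ty": 0,"tz": -0.6,"turn": 0,"grip": 0},
  {"tx": 0,"ty": 0,"tz": -0.1,"turn": 0,"grip": 0},
  {"tx": 0.06,"ty": -0.4,"tz": 0,"turn": 0,"grip": 0},
  {"tx": 0.09,"ty": -0.6,"tz": 0,"turn": 0,"grip": 0},
  {"tx": 0.09,"ty": -0.6,"tz": 0,"turn": 0,"grip": 0},
  {"tx": 0.06,"ty": -0.37,"tz": 0,"turn": 0,"grip": 0},
  {"tx": 0,"ty": 0,"tz": 0,"turn": 0,"grip": 0},
  {"tx": 0,"ty": 0,"tz": 0.5,"turn": 0,"grip": 0},
  {"tx": 0,"ty": 0,"tz": 0.2,"turn": 0,"grip": 0},
  {"tx": 0,"ty": 0,"tz": 0,"turn": 0,"grip": 0},
])

```text
time: 4.7
position: [0.5219, -0.1641, 0.0903]
tool_rot: [-3.085, -0.586, 0.003]
ft_force: [-0.4, 0.0, 0.1]
grip_width: 0.005
grip_force: 0.0
```

>>> send_rows([
  {"tx": 0,"ty": 0,"tz": 0.1,"turn": 0,"grip": 0},
  {"tx": 0,"ty": 0,"tz": 0.07,"turn": 0,"grip": 0},
  {"tx": 0,"ty": 0,"tz": 0.07,"turn": 0,"grip": 0},
  {"tx": 0,"ty": 0,"tz": 0.03,"turn": 0,"grip": 0},
  {"tx": 0,"ty": 0,"tz": 0,"turn": 0,"grip": 0},
  {"tx": 0,"ty": 0,"tz": 0,"turn": 0,"grip": 0},
])

```text
time: 5.45
position: [0.5231, -0.1634, 0.0757]
tool_rot: [3.085, 0.588, 0.001]
ft_force: [-0.8, -0.5, 4.1]
grip_width: 0.007
grip_force: 2.3
```

>>> send_rows([
  {"tx": 0,"ty": 0,"tz": 0.04,"turn": 0,"grip": 0},
  {"tx": 0,"ty": 0,"tz": 0,"turn": 0,"grip": 0},
])

```text
time: 5.7
position: [0.5232, -0.1634, 0.0752]
tool_rot: [3.085, 0.588, 0.001]
ft_force: [-5.6, 0.2, 18.3]
grip_width: 0.005
grip_force: 8.9
```

Yellow is fully down (18 N). Next I'll lift, cross to the handle, open and turn.

>>> send_rows([
  {"tx": 0,"ty": 0,"tz": -0.4,"turn": 0,"grip": 0},
  {"tx": 0,"ty": 0,"tz": -0.8,"turn": 0,"grip": 0},
  {"tx": 0,"ty": 0,"tz": -0.8,"turn": 0,"grip": 0},
  {"tx": 0,"ty": 0,"tz": -0.35,"turn": 0,"grip": 0.5},
  {"tx": 0.3,"ty": -0.43,"tz": 0,"turn": 0,"grip": 1},
  {"tx": 0.5,"ty": -0.72,"tz": 0,"turn": 0,"grip": 1},
  {"tx": 0.55,"ty": -0.79,"tz": 0,"turn": 0,"grip": 1},
  {"tx": 0.55,"ty": -0.79,"tz": 0,"turn": 0,"grip": 1},
  {"tx": 0.55,"ty": -0.79,"tz": 0,"turn": 0,"grip": 1},
  {"tx": 0.55,"ty": -0.79,"tz": 0,"turn": 0,"grip": 1},
  {"tx": 0.5,"ty": -0.72,"tz": 0,"turn": 0,"grip": 1},
  {"tx": 0.24,"ty": -0.34,"tz": 0,"turn": 0,"grip": 1},
])

```text
time: 7.2
position: [0.6115, 0.2235, 0.2126]
tool_rot: [-3.082, -0.595, 0.003]
ft_force: [0.1, -0.7, 0.8]
grip_width: 0.937
grip_force: 0.0
```

>>> send_rows([
  {"tx": 0,"ty": 0,"tz": 0,"turn": -0.4,"grip": 1},
  {"tx": 0,"ty": 0,"tz": 0,"turn": -0.9,"grip": 1},
  {"tx": 0,"ty": 0,"tz": 0,"turn": -0.9,"grip": 1},
  {"tx": 0,"ty": 0,"tz": 0,"turn": -0.9,"grip": 1},
  {"tx": 0,"ty": 0,"tz": 0,"turn": -0.9,"grip": 1},
  {"tx": 0,"ty": 0,"tz": 0,"turn": -0.9,"grip": 1},
  {"tx": 0,"ty": 0,"tz": 0,"turn": -0.9,"grip": 1},
  {"tx": 0,"ty": 0,"tz": 0,"turn": -0.9,"grip": 1},
  {"tx": 0,"ty": 0,"tz": 0,"turn": -0.9,"grip": 1},
  {"tx": 0,"ty": 0,"tz": 0,"turn": -0.9,"grip": 1},
  {"tx": 0,"ty": 0,"tz": 0,"turn": -0.43,"grip": 1},
  {"tx": 0,"ty": 0,"tz": 0,"turn": 0,"grip": 1},
])

```text
time: 8.7
position: [0.6122, 0.219, 0.2128]
tool_rot: [-2.162, -2.278, 0.002]
ft_force: [0.2, 0.6, 0.1]
grip_width: 1.0
grip_force: 0.0
```

>>> send_rows([
  {"tx": 0,"ty": 0,"tz": 0.3,"turn": 0,"grip": 1},
  {"tx": 0,"ty": 0,"tz": 0.6,"turn": 0,"grip": 1},
  {"tx": 0,"ty": 0,"tz": 0.3,"turn": 0,"grip": 1},
  {"tx": 0,"ty": 0,"tz": 0,"turn": 0,"grip": 1},
  {"tx": 0,"ty": 0,"tz": 0,"turn": 0,"grip": 1},
])

```text
time: 9.32
position: [0.6133, 0.2195, 0.1427]
tool_rot: [2.162, 2.279, 0.002]
ft_force: [0.4, -0.7, -0.1]
grip_width: 0.999
grip_force: 0.0
```

Run:
```python
from h import *
from bench import ctrl
a=ctrl.get_image("scene")["pixels"][110:230,235:365,::-1]
cv2.imwrite("pics/h1.png",cv2.resize(a,None,fx=4.6,fy=4.6,interpolation=cv2.INTER_CUBIC));print(ctrl.get_state()["position"])
```

```text
[0.61345503 0.21959657 0.14303353]
```

View pics/h1.png

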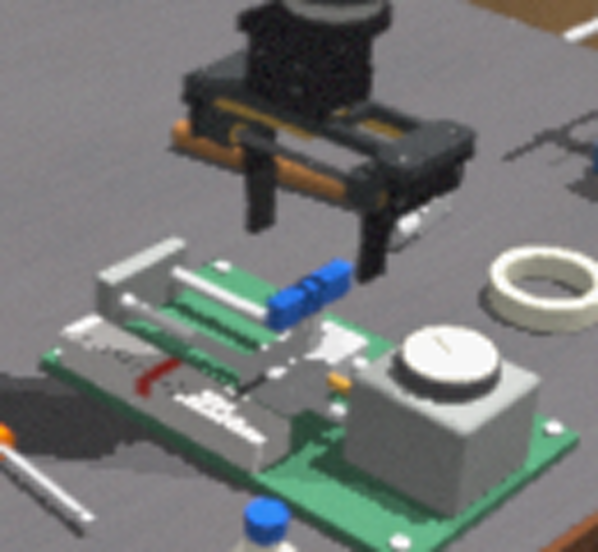

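The open fingers straddle the blue bar at about (310,295), clear of the housing. I'll go down and grip.

>>> send_rows([
  {"tx": 0,"ty": 0,"tz": 0.3,"turn": 0,"grip": 1},
  {"tx": 0,"ty": 0,"tz": 0.35,"turn": 0,"grip": 1},
  {"tx": 0,"ty": 0,"tz": 0.22,"turn": 0,"grip": 1},
  {"tx": 0,"ty": 0,"tz": 0,"turn": 0,"grip": 1},
  {"tx": 0,"ty": 0,"tz": 0,"turn": 0,"grip": 0.5},
  {"tx": 0,"ty": 0,"tz": 0,"turn": 0,"grip": 0.3},
  {"tx": 0,"ty": 0,"tz": 0,"turn": 0,"grip": 0},
  {"tx": 0,"ty": 0,"tz": 0,"turn": 0,"grip": 0},
  {"tx": 0,"ty": 0,"tz": 0,"turn": 0,"grip": 0},
  {"tx": 0,"ty": 0,"tz": 0,"turn": 0,"grip": 0},
], newtons=45)

```text
time: 10.62
position: [0.6128, 0.219, 0.0895]
tool_rot: [2.162, 2.279, -0.0]
ft_force: [0.7, 0.5, 0.0]
grip_width: 0.404
grip_force: 0.0
```

>>> send_rows([
  {"tx": 0,"ty": 0,"tz": 0,"turn": 0,"grip": 0},
  {"tx": 0,"ty": 0,"tz": 0,"turn": 0,"grip": 0},
  {"tx": 0,"ty": 0,"tz": 0,"turn": 0,"grip": 0},
  {"tx": 0,"ty": 0,"tz": 0,"turn": 0,"grip": 0},
  {"tx": 0,"ty": 0,"tz": 0,"turn": 0,"grip": 0},
])

```text
time: 11.25
position: [0.6132, 0.2189, 0.0895]
tool_rot: [2.162, 2.279, 0.001]
ft_force: [4.6, 2.1, -3.6]
grip_width: 0.174
grip_force: 45.0
```

The bar is gripped: the opening is about 15 mm at 45 N. I'll pull about 54 mm, then look.

>>> send_rows([
  {"tx": 0,"ty": -0.05,"tz": 0,"turn": 0,"grip": 0},
  {"tx": 0,"ty": -0.1,"tz": 0,"turn": 0,"grip": 0},
  {"tx": 0,"ty": -0.15,"tz": 0,"turn": 0,"grip": 0},
  {"tx": 0,"ty": -0.15,"tz": 0,"turn": 0,"grip": 0},
  {"tx": 0,"ty": -0.15,"tz": 0,"turn": 0,"grip": 0},
  {"tx": 0,"ty": -0.15,"tz": 0,"turn": 0,"grip": 0},
  {"tx": 0,"ty": -0.1,"tz": 0,"turn": 0,"grip": 0},
  {"tx": 0,"ty": -0.05,"tz": 0,"turn": 0,"grip": 0},
  {"tx": 0,"ty": 0,"tz": 0,"turn": 0,"grip": 0},
  {"tx": 0,"ty": 0,"tz": 0,"turn": 0,"grip": 0},
])

```text
time: 12.5
position: [0.5611, 0.216, 0.0895]
tool_rot: [2.161, 2.277, 0.006]
ft_force: [9.7, 2.7, -8.3]
grip_width: 0.183
grip_force: 45.0
```

Run:
```python
from h import *
from bench import ctrl
d={n:ctrl.get_image(n) for n in("scene","top")}; pickle.dump(d,open("d1.pkl","wb"))
a=d["scene"]["pixels"][170:225,245:300,::-1];b=d["top"]["pixels"][160:215,180:235,::-1]
f=lambda i:cv2.resize(i,(396,396),interpolation=cv2.INTER_CUBIC)
cv2.imwrite("pics/m1.png",np.hstack([f(a),f(b)]));print(ctrl.get_state())
```

```text
{'time': 12.6, 'joint_positions': array([ 0.25229832,  0.45419306, -0.82215191,  1.72501652,  0.3666728 ,
        1.11841558, -0.6288742 ]), 'qd': array([-0.001052  ,  0.00068687,  0.00104222, -0.00189004, -0.00024026,
        0.00121244,  0.00078393]), 'joint_torque': array([ -0.88993661, -45.23148179, -11.81705922, -24.41526532,
        -1.56299807,   3.14620592,  -0.11309101]), 'position': array([0.56116691, 0.21604774, 0.08955252]), 'tool_rot': array([2.16095126, 2.27701391, 0.00652284]), 'ft_force': array([10.23299428,  2.01047742, -9.13921444]), 'torque': array([ 0.45011729, -2.17889252,  0.097051  ]), 'grip_force': 45.03139120526612, 'grip_width': 0.17599844836762016}
```

View pics/m1.png

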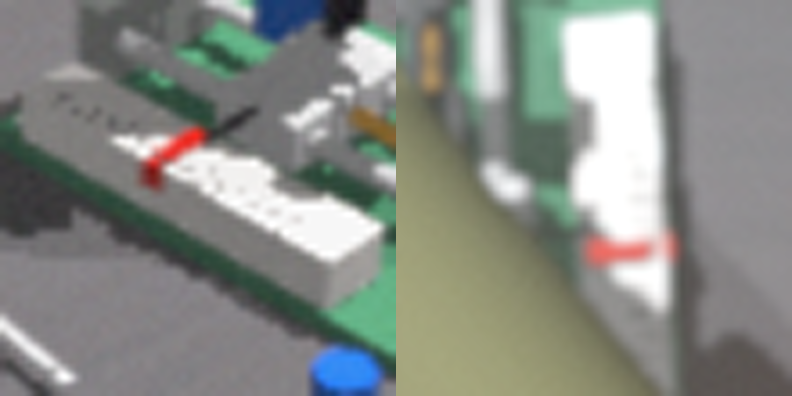

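Scene panel: the pointer spans (255,110) to (205,135) and is close to the strip, which spans (203,132) to (152,162). I'll put numbers on it.

Run:
```python
from h import *
d0=pickle.load(open("d0.pkl","rb")); d=pickle.load(open("d1.pkl","rb")); S=d["scene"]
o=np.array([.61356,.21743]);yaw=np.deg2rad(2.93)
L=lambda im,p,z:w2l(plane(im,p,z),o,yaw).round(4)
c=lambda x,y:(245+(x+.5)/7.2-.5,170+(y+.5)/7.2-.5)
t=lambda x,y:(180+(x+.5)/7.2-.5,160+(y+.5)/7.2-.5)
for n,p in(("ptr in",(253,112)),("ptr tip",(207,135))):print(n,L(S,c(*p),.047))
for n,p in(("strip in",(202,132)),("strip out",(153,162))):print(n,L(S,c(*p),.043))
for p in((600,251),(635,248)):print("top strip",L(d["top"],t(p[0]-0,p[1]) if p[0]<396 else t(p[0]-396,p[1]),.043))
for n in d0:
  im=d0[n]["pixels"]; g=im.astype(int)
  x0,y0,w,h={"top":(200,168,18,32),"scene":(262,182,30,20)}[n]
  q=cv2.cvtColor(im,cv2.COLOR_RGB2GRAY)[y0:y0+h,x0:x0+w]
  if n=="top": print(q)
q=cv2.cvtColor(S["pixels"],cv2.COLOR_RGB2GRAY); print("scene rows183-195 cols262-284\n",q[183:196,262:285]); 
r=S["pixels"].astype(int); print((r[...,0]-r[...,1])[183:196,262:285])
```

```text
ptr in [-0.0487 -0.0495]
ptr tip [-0.0507 -0.078 ]
strip in [-0.0579 -0.0735]
strip out [-0.057  -0.1064]
top strip [-0.0617 -0.0723]
top strip [-0.0614 -0.0874]
[[173 172 175 216 255 255 255 255 255 255 255 255 255 255 255 226 151 108]
 [171 171 174 214 255 255 255 255 255 255 255 255 255 255 255 227 151 108]
 [169 171 174 216 255 255 255 255 255 255 255 255 255 255 255 220 148 105]
 [155 165 174 217 255 255 255 255 255 255 255 255 255 255 251 212 145 103]
 [135 150 171 219 255 255 255 255 255 255 255 255 255 255 255 218 151 106]
 [122 137 163 210 251 255 255 255 255 255 255 255 255 255 255 225 161 113]
 [122 131 150 183 215 226 227 231 247 255 255 255 255 255 255 228 170 117]
 [120 128 143 165 192 206 209 214 230 253 255 255 255 255 255 238 184 124]
 [116 128 150 185 226 248 254 254 255 255 255 255 255 255 255 246 196 130]
 [115 133 161 204 246 255 255 255 255 255 255 255 255 255 255 246 200 135]
 [117 134 159 203 250 255 255 255 255 255 255 255 255 255 255 253 208 139]
 [118 126 144 190 242 255 255 255 255 255 255 255 255 255 255 255 218 146]
 [119 123 130 170 231 255 255 255 255 
[... 3317 characters left out ...]
  0   3  -1   2   1]
 [  2   1   1   6   5   8  63 141 184 192 160  70   5  -2  -5  -6  -4   0
    0   1   0   0   4]
 [  3   1   2   5  43  71 136 183 164 121  63  20   3   3   1  -2  -1  -2
   -3   0  -2  -3   1]
 [  2   4   4  22  76 136 177 134  61  19   5   1   2   1   2   4   3  -4
   -3  -1   0   2   0]
 [  4   5  30  96 155  96  60  47   7   3   2   1   0   1   2   2   1   2
    1   0  -2  -2   0]
 [  3   6  34  81 112  56   5   2   5   2   2   1   2   2   1   1   2   2
    1   2   0  -4  -6]
 [  1   5  34  72  85  45   8   4   2   2   2   2   2   1   1   1   1   2
    1   1   1   2  -1]
 [  0   5  30  57  76  42   9   1   2   2   4   2   2   4   2   1   1   1
    1   2   3   0   0]]
```

The pointer is about 7–10 mm short: 62 mm needed by the top view, 52 mm done, and the scene view says 7. I'll pull 9 mm more and look again.

>>> send_rows([
  {"tx": 0,"ty": -0.05,"tz": 0,"turn": 0,"grip": 0},
  {"tx": 0,"ty": -0.05,"tz": 0,"turn": 0,"grip": 0},
  {"tx": 0,"ty": -0.05,"tz": 0,"turn": 0,"grip": 0},
  {"tx": 0,"ty": 0,"tz": 0,"turn": 0,"grip": 0},
  {"tx": 0,"ty": 0,"tz": 0,"turn": 0,"grip": 0},
  {"tx": 0,"ty": 0,"tz": 0,"turn": 0,"grip": 0},
])

```text
time: 13.35
position: [0.5526, 0.2155, 0.0895]
tool_rot: [2.161, 2.277, 0.007]
ft_force: [12.2, 1.8, -9.1]
grip_width: 0.179
grip_force: 45.0
```

Run:
```python
from h import *
from bench import ctrl
d={n:ctrl.get_image(n) for n in("scene","top")}; pickle.dump(d,open("d2.pkl","wb"))
a=d["scene"]["pixels"][172:208,250:290,::-1];b=d["top"]["pixels"][175:211,190:230,::-1]
f=lambda i:cv2.resize(i,(400,360),interpolation=cv2.INTER_CUBIC)
cv2.imwrite("pics/m2.png",np.hstack([f(a),f(b)]));print(ctrl.get_state())
```

```text
{'time': 13.45, 'joint_positions': array([ 0.26035131,  0.43735138, -0.82894963,  1.74624819,  0.35748868,
        1.11016681, -0.62984428]), 'qd': array([ 0.00172557, -0.00080751, -0.00096133, -0.0006202 ,  0.00044892,
        0.00010421,  0.00304974]), 'joint_torque': array([ -1.02991719, -44.39932823, -11.7547828 , -24.2278111 ,
        -1.7210526 ,   3.46117638,  -0.1171479 ]), 'position': array([0.55256137, 0.21554535, 0.08956927]), 'tool_rot': array([2.16085986, 2.27656458, 0.00757395]), 'ft_force': array([11.15193432,  2.07631567, -9.7670149 ]), 'torque': array([ 0.47747234, -2.43049996,  0.09207126]), 'grip_force': 45.04187185317278, 'grip_width': 0.17862403924732667}
```

View pics/m2.png

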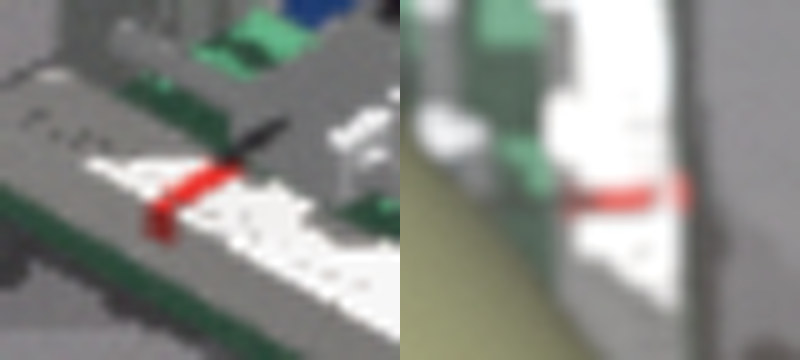

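The pointer now lies across the strip's inner end (tip about (222,160) in the left panel). I'll check it numerically.

Run:
```python
from h import *
d0=pickle.load(open("d0.pkl","rb"));o=np.array([.61356,.21743]);yaw=np.deg2rad(2.93)
L=lambda im,p,z:w2l(plane(im,p,z),o,yaw).round(4)
c=lambda x,y:(250+(x+.5)/10-.5,172+(y+.5)/10-.5)
S=pickle.load(open("d2.pkl","rb"))["scene"]
for n,p,z in(("ptr",(275,129),.047),("ptr",(250,143),.047),("tip",(225,158),.047)):print(n,L(S,c(*p),z))
for i in("d0","d2"):
  im=pickle.load(open(i+".pkl","rb"))["scene"]; r=im["pixels"].astype(int); m=r[...,0]-r[...,1]
  for y in range(188,193):
    w=np.clip(m[y,262:278]-25,0,None); print(i,"strip row",y,L(im,((w*np.arange(262,278)).sum()/w.sum(),y),.043))
T=d0["top"];print("top tip/mark",L(T,(206.5,174.74),.047),L(T,(210,194.68),.043))
r=S["pixels"].astype(int);print(r[182:194,264:282].sum(2)//3);print((r[...,0]-r[...,1])[182:194,264:282])
```

```text
ptr [-0.0576 -0.0528]
ptr [-0.0577 -0.0646]
tip [-0.0575 -0.0768]
d0 strip row 188 [-0.0587 -0.0751]
d0 strip row 189 [-0.0574 -0.082 ]
d0 strip row 190 [-0.057  -0.0897]
d0 strip row 191 [-0.0564 -0.0973]
d0 strip row 192 [-0.0562 -0.1051]
d2 strip row 188 [-0.06   -0.0764]
d2 strip row 189 [-0.0576 -0.0821]
d2 strip row 190 [-0.0572 -0.09  ]
d2 strip row 191 [-0.0564 -0.0972]
d2 strip row 192 [-0.056  -0.1049]
top tip/mark [-0.0002 -0.0715] [-0.0629 -0.0788]
[[ 72  61  57  59  57  66  75  93 103 113 114 113 114 112 111 113 112 115]
 [106  81  66  59  60  61  55  64  78 105 116 114 112 109  99 109 111 111]
 [123 120  98  78  69  58  56  59  66 107 111 104  80  63  74 107 112 114]
 [122 125 122 125  99  73  65  59  67  99  82  56  51  76 103 109 113 113]
 [121 123 124 124 118 107  87  68  59  69  54  52  74 104 110 113 114 114]
 [146 153 152 150 155 147 130  85  55  50  70  99 107 113 114 110 115 110]
 [238 237 238 237 236 232 189 110  69  63  78  97 110 112 115 110 112 114]
 [226 226 238 237 207 161 127 107 117 131 116 106  99 118 113 111 111 111]
 [239 237 208 190 145 114 122 135 1
[... 466 characters left out ...]
 -1   1   1  -1   0   0]
 [  1   4   0   1  -7 -17 -23 -26 -21  -4   3   2   2   0   0   0   1   0]
 [  2   3   3   3  -2  -6 -13 -21 -22  -5   1   0   2   1   0   1   0   1]
 [  3   0   3   3   4   6  18  10   2   8   2  -2   1   2  -1   1   0  -2]
 [  1   2   1   3   5   9  64  72  70  68  19  -3  -4  -1   0   0   1   0]
 [  1   3   4   6  48 112 161 181 151  94  38   1  -7  -5  -3  -1   1   2]
 [  1   5  44  70 135 180 165 123  55   9   7   2   1  -1  -1  -3   0   1]
 [  4  22  76 138 177 134  62  19   4   2   1   2   1   1   2  -3  -2   0]
 [ 31  97 159  95  62  46   8   2   2   0   2   2   2   1   2   2   2   0]
 [ 34  80 104  55   5   3   5   3   2   1   2   2   1   1   2   2   3   0]]
```

The scene view has the tip at -57.6 mm and the strip at about -58 mm. The top view wants about 1.5 mm more. I'll split the difference with a 1 mm nudge, then hand in.

>>> send_rows([
  {"tx": 0,"ty": -0.015,"tz": 0,"turn": 0,"grip": 0},
  {"tx": 0,"ty": 0,"tz": 0,"turn": 0,"grip": 0},
  {"tx": 0,"ty": 0,"tz": 0,"turn": 0,"grip": 0},
  {"tx": 0,"ty": 0,"tz": 0,"turn": 0,"grip": 0},
])

```text
time: 13.95
position: [0.5518, 0.2155, 0.0895]
tool_rot: [2.161, 2.276, 0.008]
ft_force: [11.6, 2.5, -10.5]
grip_width: 0.182
grip_force: 45.0
```

```bash
python3 -c "
from bench import ctrl
s=ctrl.get_state();print(s['position'],s['grip_force'],s['grip_width'])
print(ctrl.close_job())"
```

```text
[0.55184436 0.21546551 0.08954514] 45.04731900058687 0.1819249672271641
the job is handed in; nothing more can be done
None
```

Job handed in at 14 s: green then yellow were pressed fully down, red was never touched, and the slide is held about 61 mm out, with the pointer within about 2 mm of the red marker's middle by both camera views.

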